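# Close up the tape player and switch on the amplifier

## Task

A customer wants to hear the tape player on the stall: press its two open lids, the tape lid and the smaller battery lid, down onto the sloping panel until each snaps shut and stays. Only when both are shut, turn the knob of the amplifier beside it clockwise until it clicks over its detent and stays there. Leave the other goods where they are.

Things in the scene. Friction and masses are not known exactly. Their poses are not given: they have to be found in the camera images.
- player: Silver wedge-shaped tape player, fixed; all sizes in mm: 250 wide (y) x 230 deep (x) x 105 tall. Origin on the table, 95 behind its front edge, midway across; front faces its -x. From the 35 tall front a panel slopes up at 25 deg, 165 long; behind is a flat top. On the panel two black lids, hinged along their upper edges: the large tape lid on the +y side, the small battery lid on the -y side.
- tape_lid_hinge (a point): Middle of the tape lid's hinge line, 6 mm above the panel, fixed. x up the slope, y along the hinge, z out of the panel. Lid 80 mm long (down the slope) x 112 wide; shut, its outer face is parallel to the panel, 7 above this point. Mid free edge, a nib snaps past a spring catch in a grey block (24 wide, 17 high) on the panel, 90 to 100 from the hinge. Takes about 6 N at the free edge.
- tape_lid_edge (a point): Middle of the tape lid's free edge, on the outer face; 80 mm from the hinge. Moves with the lid; x points to the hinge, z out of the outer face.
- tape_lid (a joint): Opening angle of the tape lid, rad: 0 snapped shut, 0.07 to 0.13 resting on the catch unlatched, 1.1 fully open. Stays where it is left.
- cell_lid_hinge (a point): The same for the battery lid, which is 60 mm long and 72 wide; its catch block is 70 to 80 down the slope from the hinge. Outer face when shut 7 above this point.
- cell_lid_edge (a point): Middle of the battery lid's free edge, on the outer face; 60 mm from the hinge.
- cell_lid (a joint): Opening angle of the battery lid, rad: 0 snapped shut, 0.08 to 0.18 resting on the catch unlatched, 1.1 fully open. Stays where it is left.
- amp: Wooden wedge-shaped amplifier with an aluminium face, fixed to the table; in mm: 160 wide (y) x 170 deep (x) x 99 tall. Origin on the table, 80 behind its front edge and midway across; its front faces its own -x. Its face slopes up at 32 deg from level, with one large black knob in the middle; all else on the face is under 4 high.
- knob_axis (a point): Fixed point on the knob's axis, 26 mm above the sloping face: a good height for the middle of the finger pads. z points out of the face along the axis (32 deg from vertical), x up the slope. The knob is a round black cylinder 36 mm across, standing from 6 to 34 above the face, on a disc 58 across and 6 high.
- knob (a joint): Angle of the knob, rad, growing clockwise as seen looking at the face: starts between 0 and 0.4, meets the detent from about 0.6, passes it at 0.85, has clicked over above 1.0, end stop at 1.4. Peak torque about 0.15 N m.
- stack: Stack of four cassette cases, 110 x 70 x 64 mm tall. Not to be disturbed; origin under its middle.
- low_stack: Stack of two cassette cases, 110 x 70 x 32 mm tall. Not to be disturbed; origin under its middle.
- spare_case: Single cassette case, 110 x 70 x 16 mm, lying on the flat top at the back of the player. Not to be disturbed; origin under its middle.
- vase: Small white porcelain vase, 66 mm tall, 32 across, standing between the two machines. Not to be disturbed; origin under its middle.
- bamboo_cup: Tall bamboo cup, 130 mm tall, 72 across. Not to be disturbed; origin under its middle.
- dish: Round brass dish, 100 mm across, 14 tall. Not to be disturbed; origin under its middle.
- toy_car: Toy car, 60 x 26 x 27 mm tall, on the flat top at the back of the amplifier. Not to be disturbed; origin under its middle.
Not all that is in view belongs to the job. Leave any green or yellow look-alike of the amp alone.

How it is judged:
On the way, in this order (a step that is already met when the one before it is completed fails the run):
1. both lids are snapped shut, with the knob not yet past its click (value of joint each of tape_lid, cell_lid below 0.035 rad and value of joint knob below 0.85 rad), for 0.2 s.
2. the knob has clicked over its detent (value of joint knob above 1 rad), for 0.2 s.
At the end, for the whole second after the job is handed in: Both lids are snapped shut (each within 0.035 rad of shut) and the knob stands past its click (above 1.0 rad) (value of joint each of tape_lid, cell_lid below 0.035 rad and value of joint knob above 1 rad); the robot touches nothing.
It fails at once if another article on the stall is shifted by more than 25 mm or tipped over (distance of any of stack, low_stack, spare_case, vase, bamboo_cup, dish, toy_car from where it was at the start of the episode above 0.025 m or angle between any of stack, low_stack, spare_case, vase, bamboo_cup, dish, toy_car's own z axis and vertical above 0.5 rad).
It fails at once if the knob is turned past its click before both lids are shut (value of joint knob above 1 rad and value of joint any of tape_lid, cell_lid above 0.1 rad).
It also fails if it takes over 56 s, if anything falls off the work surface, if the arm or the gripper's body presses on something with over 40 N, if the wrist force passes 120 N, or if a joint passes its speed limit or range.

## Robot

A 7-joint arm with a two-finger parallel gripper is mounted at the origin on the work surface. World frame = base frame: x ahead of the robot, y to its left, z up, the work surface at z = 0. Lengths are in m, angles in rad, forces in N, time in s.
With the tool pointing down it reaches from about 0.4 to 0.9 m from the base axis. Payload 5.5 kg.
Tool frame: the origin (TCP) lies midway between the tips of the shut fingers; the grasp point (between the pads) lies 19 mm behind it (manip.tcp_to_grasp is the distance from the TCP to the grasp point, in m); z points along the fingers, y is the line along which they close (so a half turn about z gives the same grasp; the last joint's range is limited). The gripper opens to 85 mm and grips with 20 to 120 N. Pads are 22 mm wide; open, the fingers measure 114 mm over their backs; the gripper's body (76 mm by 85 mm) begins 54 mm behind the grasp point. The pads swing forward as they close: fully open they stand 13 mm farther back than shut.
Start: joints at [1.405, 0.501, -0.427, 1.55, 0.221, 1.138, -0.21], TCP at [0.27, -0.591, 0.231] pointing down, gripper open.
Joint ranges: [-2.88, 2.88], [-0.31, 2.03], [-1.54, 1.56], [0.2, 2.42], [-1.41, 4.55], [0.19, 2.02], [-2.57, 2.57]. Speed limits (rad/s): [2.57, 2.57, 3.14, 3.14, 3.14, 3.14, 3.14].

## Interface

Orientations are given as [roll, pitch, yaw] about the fixed x, y, z axes, in that order (R = Rz(yaw) Ry(pitch) Rx(roll)).
In Python, from workcell import manip gives the robot as it stands. The module is installed in compiled form; this text tells all that it offers. Calls block until the motion is done:
- manip.move_to(position, orientation): joint-space move of the TCP to a pose.
- manip.movel(position, orientation=None, vel=0.15, f_stop=None): straight line of the TCP; orientation=None keeps the orientation; vel is the mean speed in m/s. With f_stop (N) it stops when the force on the tool has changed by that much, and returns True; else False.
- manip.movej(angles): joint-space move.
- manip.release() and manip.close_gripper(f_grip=None): open the fingers fully, or close them until they stop; f_grip is the grip in N (None keeps the last).
- manip.hold(seconds).
- manip.inverse_kinematics(position, orientation): joint angles nearest the present ones, or None.
- manip.capture(name): name is "side" or "top"; returns (picture, depth): 420x560x3 uint8, blue, green, red; 420x560 float32, m along the optical axis (not along the pixel's ray), 0 where there is no reading.
- manip.camera_model(name): a dict with "fx", "fy", "cx", "cy" (pixels), "k1" (the pictures are not rectified: a ray, as slopes to the right and down, at radius r is drawn at 1 + k1 r^2 times it, then the intrinsics apply), "world_from_camera" (4x4, takes a point from camera to world coordinates). Camera axes: x right, y down, z forward; pixel columns grow to the right and rows downward; lengths in m; the calibration is good to about 2 mm. A picture is of the moment at which its call begins. camera_model takes no time and is no camera call.
A pose or a line that the arm cannot do raises manip.IKError and nothing moves.
- manip.hand_in(): hands the job in; it is judged then, once.
Readings, each from a call of its own:
- manip.get_t(): time.
- manip.get_joint_positions(): joint angles.
- manip.get_dq(): joint speeds.
- manip.get_joint_torque(): joint torques, N m.
- manip.get_eef_pos(): TCP position.
- manip.get_tool_rot(): TCP orientation.
- manip.get_wrist_force(): force on the tool from outside, world axes, zero at the start.
- manip.get_torque(): the same for the moment, N m.
- manip.get_grip_width(): opening from 0.0 (shut) to 1.0 (fully open).
- manip.get_gripper_force(): force on a finger pad.
Only numpy, scipy, OpenCV 4.12 (cv2) and the standard library are available. Lean on these libraries where they do the work, as an engineer would, in place of code of your own. Each camera call takes 0.05 s, during which the arm holds its last target. There are 200 camera calls.

## Working session

There is one attempt and no reset: what is moved stays moved. The work goes in short steps, each a Python script; the robot and the scene stay as the last script left them, time stands still between calls to the robot, and variables do not carry over. Pictures are saved under pics/ and viewed, at most 10 in all, crops included, and the job is handed in when it is done.

```bash
mkdir -p pics
cat > h.py <<'E'
import numpy as np, cv2
from workcell import manip
def cam(n):
    p,d=manip.capture(n); return p,d,manip.camera_model(n)
def cloud(d,m):
    h,w=d.shape; v,u=np.mgrid[:h,:w].astype(float)
    K=np.array([[m['fx'],0,m['cx']],[0,m['fy'],m['cy']],[0,0,1]])
    q=cv2.undistortPoints(np.stack([u.ravel(),v.ravel()],1)[:,None],K,np.array([m['k1'],0,0,0,0]))[:,0]
    q=q.reshape(h,w,2); P=np.dstack([q[...,0]*d,q[...,1]*d,d])
    T=np.array(m['world_from_camera']); P=P@T[:3,:3].T+T[:3,3]; P[d<=0]=np.nan; return P
E
python3 - <<'E'
from h import *
for n in('top','side'):
    p,d,m=cam(n); cv2.imwrite(f'pics/{n}0.png',p); P=cloud(d,m); np.savez(f'{n}0.npz',p=p,d=d,P=P)
    print(n,{k:m[k] for k in('fx','cx','cy','k1')},np.round(m['world_from_camera'],3).tolist(),(d>0).mean())
E
```

```text
top {'fx': 427.703361639403, 'cx': 274.64497212888904, 'cy': 212.98231816450155, 'k1': -0.04414267354559362} [[0.008, -0.997, 0.078, 0.388], [-1.0, -0.007, 0.002, 0.005], [-0.001, -0.078, -0.997, 1.299], [0.0, 0.0, 0.0, 1.0]] 0.9959268707482993
side {'fx': 447.18278700074006, 'cx': 284.4631866679746, 'cy': 210.03845436782163, 'k1': -0.07485176356408575} [[-0.773, -0.361, 0.522, -0.169], [-0.635, 0.434, -0.64, 0.794], [0.004, -0.826, -0.564, 0.799], [0.0, 0.0, 0.0, 1.0]] 0.9960289115646258
```

View pics/top0.png

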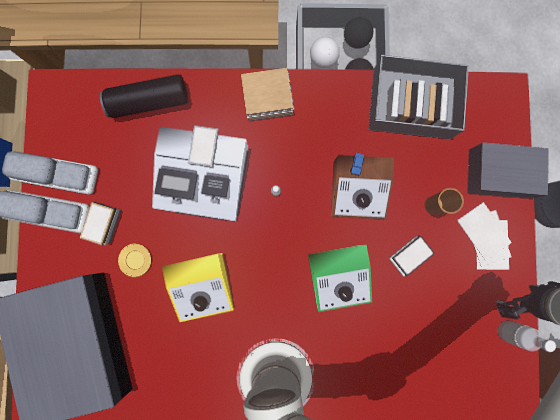

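View pics/side0.png

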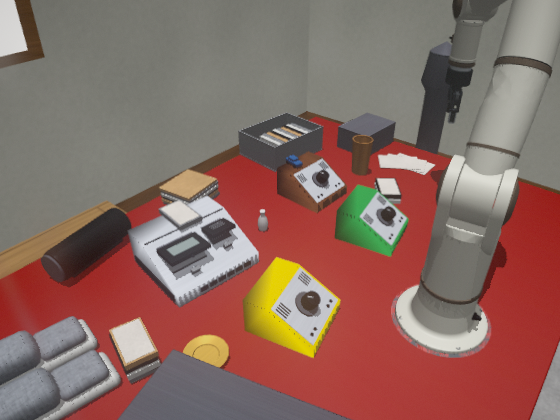

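The wooden amp at top (362,187), with its knob at (362,200), is the one meant. Yellow (200,290) and green (342,280) are the look-alikes. The player is at (200,172), with the tape lid at (177,184) and the battery lid at (215,187). I'll confirm these in one crop and fit planes from depth.

Run:
```python
from h import *
z=np.load('top0.npz');p,P=z['p'],z['P']
a=cv2.resize(p[115:230,140:260],None,fx=4,fy=4,interpolation=2); b=cv2.resize(p[115:230,320:400],None,fx=4,fy=4,interpolation=2)
cv2.imwrite('pics/crop.png',np.hstack([a,b])[:600,:800])
hsv=cv2.cvtColor(p,cv2.COLOR_BGR2HSV)
def plane(Q,it=300,t=.003,ok=lambda n:True):
    best=None;r=np.random.default_rng(0)
    for _ in range(it):
        s=Q[r.choice(len(Q),3,False)];n=np.cross(s[1]-s[0],s[2]-s[0]);n/=np.linalg.norm(n)+1e-12;n*=np.sign(n[2])
        if not ok(n):continue
        k=abs((Q-s[0])@n)<t
        if best is None or k.sum()>best.sum():best=k
    c=Q[best].mean(0);n=np.linalg.svd(Q[best]-c)[2][2];n*=np.sign(n[2]);return c,n,best
for n,(r0,r1,c0,c1),sl in(('player',(120,225,145,255),25),('amp',(145,225,325,400),32)):
    S=P[r0:r1,c0:c1];H=hsv[r0:r1,c0:c1]
    sil=(H[...,1]<70)&(H[...,2]>110)&(S[...,2]>.02)
    c,nn,k=plane(S[sil],ok=lambda v:abs(np.degrees(np.arccos(v[2]))-sl)<4)
    print(n,c.round(4),'tilt',np.degrees(np.arccos(nn[2])).round(2),'yaw',np.degrees(np.arctan2(-nn[1],-nn[0])).round(2),k.sum(),'rms',(abs((S[sil][k]-c)@nn).mean()))
    hgt=S[...,2]>.02
    q=S[hgt&(S[...,2]<.12)];print(' rect',cv2.minAreaRect(q[:,:2].astype(np.float32)))
    dark=(H[...,2]<90)&(H[...,1]<90)&hgt
    N,L,st,ce=cv2.connectedComponentsWithStats(dark.astype(np.uint8))
    for i in range(1,N):
        if st[i,4]>25:
            q=S[L==i];q=q[~np.isnan(q[:,0])];h=(q-c)@nn
            print('  comp',st[i],ce[i]+[c0,r0],'med',np.median(q,0).round(4),'h',np.percentile(h,[2,25,50,75,98]).round(4))
```

```text
player [0.5626 0.2208 0.0726] tilt 25.32 yaw -8.39 2227 rms 0.0012975272161886795
 rect ((0.6023691892623901, 0.22944016754627228), (0.2529611587524414, 0.24539612233638763), 81.60153198242188)
  comp [ 10  49  43  30 466] [171.83905579 183.472103  ] med [0.5581 0.3017 0.1044] h [0.0114 0.0203 0.0354 0.0455 0.0515]
  comp [ 57  56  27  22 333] [215.31231231 186.97897898] med [0.5499 0.1744 0.1068] h [0.0139 0.0229 0.0342 0.0397 0.0468]
amp [ 0.5347 -0.2462  0.066 ] tilt 32.37 yaw -2.52 1309 rms 0.001330081780130284
 rect ((0.5644710063934326, -0.2482457458972931), (0.16236735880374908, 0.17170487344264984), 87.3958511352539)
  comp [ 31  48  14  15 155] [362.59354839 200.17419355] med [ 0.5209 -0.2436  0.0902] h [0.0037 0.0204 0.0304 0.0334 0.037 ]
```

View pics/crop.png

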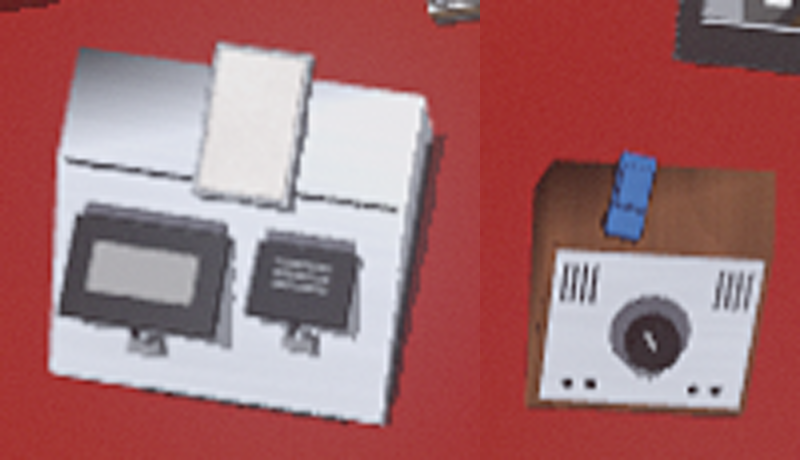

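The crop confirms the wooden amp with the black knob (knob top at crop (655,342)). It also shows both player lids open, with their grey catch blocks at crop (150,343) and (300,340). Next I work out the geometry in the panel frames.

```bash
cat >> h.py <<'E'
from scipy.spatial.transform import Rotation as Rn
def frame(tilt,yaw): return Rn.from_euler('ZY',[yaw,-tilt]).as_matrix()  # cols: up slope, along hinge, normal
FP=frame(np.radians(25),np.radians(-8.4)); CP=np.array([.5626,.2208,.0726])
FA=frame(np.radians(32),np.radians(-2.55)); CA=np.array([.5347,-.2462,.066])
def tool(F,a=0): # tool z = -n, tool y along hinge, turned a about tool z
    R=np.column_stack([F[:,0],-F[:,1],-F[:,2]])@Rn.from_euler('z',a).as_matrix(); return Rn.from_matrix(R).as_euler('xyz')
E
python3 - <<'E'
from h import *
print(FP.round(3).tolist())
for cn in('top','side'):
    z=np.load(cn+'0.npz');p,P=z['p'],z['P'];hsv=cv2.cvtColor(p,cv2.COLOR_BGR2HSV)
    dark=(hsv[...,2]<100)&(hsv[...,1]<90)
    Q=(P-CP)@FP; inb=(abs(Q[...,0])<.11)&(abs(Q[...,1])<.13)&(Q[...,2]>-.01)&(Q[...,2]<.1)
    sil=inb&(abs(Q[...,2])<.006)&(hsv[...,2]>120); print(cn,'panel h med',np.median(Q[sil][:,2]).round(4),'x',np.percentile(Q[sil][:,0],[1,99]).round(3),'y',np.percentile(Q[sil][:,1],[1,99]).round(3))
    for nm,sel in(('tape',Q[...,1]>.0),('cell',Q[...,1]<.0)):
        m=inb&sel&(Q[...,2]>.013)&(Q[...,0]<.05); m=cv2.erode(m.astype(np.uint8),np.ones((3,3)))>0;q=Q[m]
        for _ in range(4):
            A=np.c_[q[:,:1],np.ones(len(q))];co=np.linalg.lstsq(A,q[:,2],rcond=None)[0];r=q[:,2]-A@co;k=abs(r)<.005;q=q[k]
        th=-np.arctan(co[0]); xh=(0.006-(co[1]-.007/np.cos(th)))/co[0]
        print(' ',nm,len(q),'theta',th.round(3),'hinge x',xh.round(4),'y rng',np.percentile(q[:,1],[1,50,99]).round(4),'x rng',np.percentile(q[:,0],[1,99]).round(4),'h max',np.percentile(q[:,2],99).round(4))
    Q=(P-CA)@FA; inb=(np.hypot(Q[...,0],Q[...,1])<.09)
    f=inb&(abs(Q[...,2])<.006)&(hsv[...,2]>120)
    t=inb&(Q[...,2]>.027)&(Q[...,2]<.042)&dark
    q=Q[t]; print(' face h',np.median(Q[f][:,2]).round(4),'face x',np.percentile(Q[f][:,0],[1,99]).round(3),'y',np.percentile(Q[f][:,1],[1,99]).round(3),'knob top n',len(q),'c',cv2.minEnclosingCircle(q[:,:2].astype(np.float32)),q.mean(0).round(4))
E
```

```text
[[0.897, 0.146, -0.418], [-0.132, 0.989, 0.062], [0.423, -0.0, 0.906]]
top panel h med 0.0002 x [-0.09   0.107] y [-0.108  0.127]
  tape 777 theta 0.465 hinge x 0.0436 y rng [0.0137 0.0661 0.1169] x rng [-0.0266  0.0337] h max 0.0501
  cell 327 theta 0.542 hinge x 0.0422 y rng [-0.0778 -0.0442 -0.0124] x rng [-0.0061  0.0347] h max 0.0463
 face h -0.0001 face x [-0.064  0.072] y [-0.079  0.075] knob top n 99 c ((-0.002893945435062051, -0.0013899649493396282), 0.01785663329064846) [-0.0018 -0.0004  0.0325]
side panel h med -0.0006 x [-0.091  0.104] y [-0.106  0.129]
  tape 762 theta 0.465 hinge x 0.0455 y rng [0.0174 0.0721 0.1228] x rng [-0.0273  0.0352] h max 0.0504
  cell 212 theta 0.462 hinge x 0.0481 y rng [-0.0734 -0.0412 -0.0076] x rng [-0.0096  0.0333] h max 0.0422
 face h -0.0017 face x [-0.061  0.067] y [-0.078  0.076] knob top n 61 c ((-0.0003874450922012329, 0.0027399989776313305), 0.018532726913690567) [-0.0022  0.0037  0.0309]
```

```bash
cat >> h.py <<'E'
HT=np.array([.0445,.068,0]);HC=np.array([.045,-.043,0])
def pp(H,r,h): return CP+FP@(H+[-r,0,h])
def press(H,r0,r1):
    o=tool(FP); manip.move_to(pp(H,r0,.13),o); manip.movel(pp(H,r0,.062),vel=.15)
    s=manip.movel(pp(H,r1,.004),vel=.05,f_stop=25)
    q=(np.array(manip.get_eef_pos())-CP)@FP; print('stop',s,'panel',(q-H).round(4),'F',np.round(manip.get_wrist_force(),1),manip.get_t())
    manip.movel(pp(H,r1,.13),vel=.2)
E
python3 - <<'E'
from h import *
o=tool(FP)
for x in (pp(HT,58,.13) if 0 else pp(HT,.058,.13),pp(HT,.066,.01),pp(HC,.042,.13),pp(HC,.049,.01)): print(x.round(3),manip.inverse_kinematics(x,o))
for a in(-.6,0,.6): print(manip.inverse_kinematics(CA+FA@[-.002,0,.01],tool(FA,a)))
manip.close_gripper(40)
p=np.array(manip.get_eef_pos());manip.movel([p[0],p[1],.38],vel=.25); print(manip.get_t())
E
```

```text
[0.506 0.298 0.185] [-1.54946357  0.39302667  0.91900761  2.0789212   0.03443921  0.52263076
 -2.459989  ]
[0.549 0.292 0.073] [-1.26590511  0.61145612  0.68490269  2.06409659 -0.14129202  0.29106292
 -2.31932758]
[0.505 0.186 0.192] [-1.42943712  0.21013699  0.92819027  2.22232958  0.23544874  0.46045811
 -2.45221102]
[0.549 0.179 0.08 ] [-1.26296818  0.59906262  0.90164325  2.20892891 -0.84213058  0.25198868
 -1.4642388 ]
[ 1.57170664  0.967863   -1.30395785  2.24218995  1.7031195   0.58434471
 -1.85845205]
[ 1.57170664  0.967863   -1.30395785  2.24218995  1.7031195   0.58434471
 -2.45845205]
[-0.44871529  1.08679651  1.34999849  2.29746379  4.36968268  1.23547166
 -0.24280573]
1.6083
```

```bash
sed -i 's/o=tool(FP); manip/o=tool(FP,np.pi); manip/' h.py
python3 - <<'E'
from h import *
o=tool(FP,np.pi)
try:
    manip.movel([.42,-.25,.38],vel=.3); print(np.round(manip.get_joint_positions(),2))
    manip.movel([.44,.1,.36],o,vel=.25); print(np.round(manip.get_joint_positions(),2))
except manip.IKError as e: print(e)
print(manip.get_eef_pos(),manip.get_t())
for x in (pp(HT,.058,.13),pp(HT,.066,.01),pp(HC,.042,.13),pp(HC,.049,.01)): print(np.round(manip.inverse_kinematics(x,o),2))
E
```

```text
[ 1.11  0.1  -0.67  1.73  0.06  1.33 -0.72]
[ 0.24 -0.29 -0.56  2.14  0.06  0.86  1.06]
[0.44002468 0.09970293 0.36001232] 5.7333
[-0.07  0.39 -0.85  2.03  0.96  0.83 -0.09]
[-0.44  0.53 -0.34  2.04  1.09  0.57 -0.22]
[ 0.22  0.24 -0.9   2.18  0.86  0.67  0.13]
[-0.44  0.42 -0.1   2.18  1.04  0.36 -0.05]
```

Run:
```python
from h import *
press(HT,.058,.066)
p,d,m=cam('top');P=cloud(d,m);Q=(P-CP)@FP-HT
k=(abs(Q[...,1])<.05)&(Q[...,0]<-.01)&(Q[...,0]>-.076)&(Q[...,2]<.08)
x=Q[k];print('lid fit h',np.polyfit(x[:,0],x[:,2],1).round(4),k.sum(),np.percentile(x[:,2],[5,50,95]).round(4),np.round(manip.get_joint_positions(),2))
```

```text
stop True panel [-0.0653  0.      0.0132] F [-6.2 -2.6 13.6] 8.3333
lid fit h [-0.0265  0.0126] 768 [0.0098 0.0139 0.0177] [-0.08  0.39 -0.84  2.05  0.96  0.83 -0.11]
```

Run:
```python
from h import *
press(HC,.042,.049)
o=tool(FA,np.pi-.6)
manip.movel([.44,.0,.36],vel=.3); manip.release()
manip.movel([.42,-.24,.33],o,vel=.25)
p,d,m=cam('top');P=cloud(d,m)
for H,w,l in((HT,.05,.076),(HC,.03,.056)):
    Q=(P-CP)@FP-H;k=(abs(Q[...,1])<w)&(Q[...,0]<-.01)&(Q[...,0]>-l)&(Q[...,2]<.08)
    x=Q[k];print('lid fit',np.polyfit(x[:,0],x[:,2],1).round(4),k.sum(),np.percentile(x[:,2],[5,50,95]).round(4))
p2,_,_=cam('side')
cv2.imwrite('pics/c2.png',np.hstack([cv2.resize(p2[180:310,120:270],None,fx=3,fy=3,interpolation=2),cv2.resize(p[125:255,150:260],None,fx=3,fy=3,interpolation=2)]))
print(manip.get_t(),np.round(manip.get_joint_positions(),2))
for a in(-.6,0,.6): print(np.round(manip.inverse_kinematics(CA+FA@[-.002,0,.01],tool(FA,np.pi+a)),2))
```

```text
stop True panel [-0.0487  0.0001  0.013 ] F [-8.8 -2.9 16.7] 11.1833Traceback (most recent call last):
  File "<stdin>", line 4, in <module>
workcell.IKError: the arm cannot follow that straight line within its joint ranges
```

Run:
```python
from h import *
o=tool(FA,np.pi-.6)
p=np.array(manip.get_eef_pos()); manip.movel(p+[-.03,0,.12],vel=.25)
manip.move_to([.42,-.02,.36],tool(FP,np.pi)); manip.release()
manip.move_to(CA+FA@[-.002,.0005,.15],o)
print(manip.get_t(),manip.get_eef_pos(),np.round(manip.get_joint_positions(),2))
p,d,m=cam('top');P=cloud(d,m)
for H,w,l in((HT,.05,.076),(HC,.03,.056)):
    Q=(P-CP)@FP-H;k=(abs(Q[...,1])<w)&(Q[...,0]<-.01)&(Q[...,0]>-l)&(Q[...,2]<.08)
    x=Q[k];print('lid fit',np.polyfit(x[:,0],x[:,2],1).round(4),k.sum(),np.percentile(x[:,2],[5,50,95]).round(4))
p2,_,_=cam('side')
cv2.imwrite('pics/c2.png',np.hstack([cv2.resize(p2[180:310,120:270],None,fx=3,fy=3,interpolation=2),cv2.resize(p[125:255,150:260],None,fx=3,fy=3,interpolation=2)]))
for a in(-.6,0,.6): print(np.round(manip.inverse_kinematics(CA+FA@[-.002,0,.01],tool(FA,np.pi+a)),2))
```

```text
Traceback (most recent call last):
workcell.IKError: the arm cannot take that pose within its joint ranges
```

Run:
```python
from h import *
o=tool(FA,np.pi-.6)
print(manip.get_eef_pos(),manip.get_t(),np.round(manip.get_joint_positions(),2))
for x in([.5,0,.34],[.5,0,.3],[.52,-.02,.3]):
  for oo in(tool(FP,np.pi),tool(FA,np.pi),o,[np.pi,0,np.pi-.6],[np.pi,0,np.pi]):
    j=manip.inverse_kinematics(x,oo);print(x,None if j is None else np.round(j,2))
for h in(.15,.01):
  for a in(-.6,0,.6): print(h,a,manip.inverse_kinematics(CA+FA@[-.002,0,h],tool(FA,np.pi+a)))
```

```text
[0.46867093 0.18499958 0.30716629] 12.5667 [ 0.35 -0.08 -0.94  2.1   0.32  0.79  0.64]
[0.5, 0, 0.34] [ 0.55 -0.18 -0.6   2.12 -0.02  0.75  1.38]
[0.5, 0, 0.34] [ 0.42 -0.25 -0.44  2.22 -0.11  0.59  1.56]
[0.5, 0, 0.34] [ 0.23 -0.24 -0.29  2.23 -0.01  0.59  2.07]
[0.5, 0, 0.34] [ 0.49  0.14 -0.6   1.77  0.08  1.25  0.84]
[0.5, 0, 0.34] [ 0.47  0.14 -0.58  1.77  0.08  1.25  1.44]
[0.5, 0, 0.3] [ 0.54 -0.13 -0.61  2.18  0.04  0.65  1.31]
[0.5, 0, 0.3] [ 0.43 -0.2  -0.48  2.28 -0.08  0.48  1.52]
[0.5, 0, 0.3] [ 0.25 -0.19 -0.32  2.29  0.02  0.48  2.03]
[0.5, 0, 0.3] [ 0.48  0.17 -0.59  1.83  0.1   1.17  0.82]
[0.5, 0, 0.3] [ 0.47  0.17 -0.58  1.83  0.1   1.17  1.42]
[0.52, -0.02, 0.3] [ 0.56 -0.08 -0.6   2.14  0.06  0.64  1.34]
[0.52, -0.02, 0.3] [ 0.43 -0.15 -0.43  2.25 -0.07  0.47  1.57]
[0.52, -0.02, 0.3] [ 0.27 -0.14 -0.29  2.25 -0.01  0.47  2.11]
[0.52, -0.02, 0.3] [ 0.47  0.21 -0.56  1.79  0.12  1.18  0.85]
[0.52, -0.02, 0.3] [ 0.47  0.21 -0.56  1.79  0.12  1.18  1.45]
0.15 -0.6 [-0.58548257  0.27415985  1.39417136  2.36700007 -1.25320428  0.65269917
 -2.39328369]
0.15 0 [ 1.79734755  0.25562187 -1.23614374  2.31132708 -0.20979483  0.27379629
  2.34538886]
0.15 0.6 [ 0.14125815  0.08031467  0.53405699  2.35418363 -0.99125941  0.42672927
  2.45182808]
0.01 -0.6 [ 1.43933785  0.74187189 -1.07648986  2.24491282  1.68746809  0.3249485
  1.18246731]
0.01 0 [ 1.43243119  0.73402551 -1.06630437  2.24506692  1.68834349  0.31541598
  0.57738257]
0.01 0.6 [ 1.43933785  0.74187189 -1.07648986  2.24491282  1.68746809  0.3249485
 -0.01753269]
```

Run:
```python
from h import *
manip.move_to([.5,0,.34],[np.pi,0,np.pi-.6]); manip.release()
manip.movel([.5,-.2,.32],vel=.25)
print(manip.get_t(),np.round(manip.get_joint_positions(),2))
p,d,m=cam('top');P=cloud(d,m)
for H,w,l in((HT,.05,.076),(HC,.03,.056)):
    Q=(P-CP)@FP-H;k=(abs(Q[...,1])<w)&(Q[...,0]<-.01)&(Q[...,0]>-l)&(Q[...,2]<.08)
    x=Q[k];print('lid fit',np.polyfit(x[:,0],x[:,2],1).round(4),k.sum(),np.percentile(x[:,2],[5,50,95]).round(4))
p2,_,_=cam('side')
cv2.imwrite('pics/c2.png',np.hstack([cv2.resize(p2[180:310,120:270],None,fx=3,fy=3,interpolation=2),cv2.resize(p[125:255,150:260],None,fx=3,fy=3,interpolation=2)]))
for h in(.15,.11,.08,.05,.01):
  for a in(-.6,): j=manip.inverse_kinematics(CA+FA@[-.002,0,h],tool(FA,np.pi+a));print(h,a,None if j is None else j.round(2))
```

```text
15.1 [ 0.71  0.22 -0.45  1.72  0.1   1.22  1.21]
lid fit [-0.0382  0.012 ] 772 [0.0095 0.0139 0.0177]
lid fit [-0.045  0.012] 330 [0.0085 0.0139 0.0179]
0.15 -0.6 [-0.59  0.27  1.39  2.37 -1.25  0.65 -2.39]
0.11 -0.6 [ 1.71  0.47 -1.26  2.3   0.76  0.24  2.03]
0.08 -0.6 [ 1.68  0.66 -1.3   2.29  1.29  0.36  1.56]
0.05 -0.6 [ 1.5   0.61 -1.09  2.28  1.39  0.24  1.43]
0.01 -0.6 [ 1.44  0.74 -1.08  2.24  1.69  0.32  1.18]
```

View pics/c2.png

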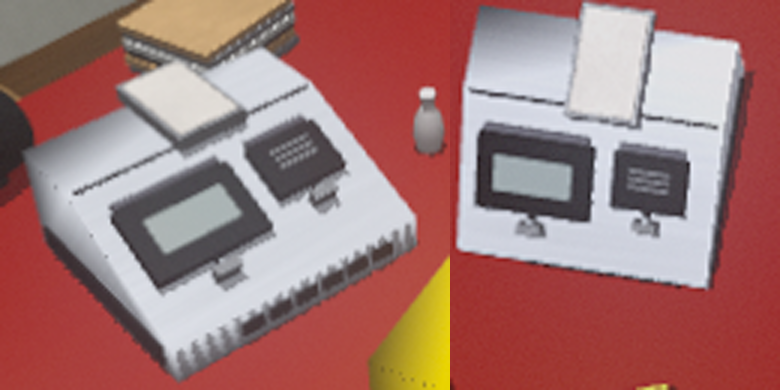

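Pictures show both lids lying flat on their catches, in the side view at (195,220) and (295,160). Now for the knob.

Run:
```python
from h import *
o=tool(FA,np.pi-.6); K=lambda h:CA+FA@np.array([-.002,.001,h])
manip.move_to(K(.095),o); print(manip.get_t(),np.round(manip.get_joint_positions(),2))
try:
    print(manip.movel(K(.004),vel=.1,f_stop=12))
except manip.IKError as e: print(e)
q=(np.array(manip.get_eef_pos())-CA)@FA; print(q.round(4),manip.get_t(),np.round(manip.get_joint_positions(),2),np.round(manip.get_wrist_force(),1))
p,_,_=cam('top');p2,_,_=cam('side')
cv2.imwrite('pics/c3.png',np.hstack([cv2.resize(p2[130:230,260:360],None,fx=4,fy=4,interpolation=2),cv2.resize(p[145:245,315:415],None,fx=4,fy=4,interpolation=2)]))
```

```text
16.3083 [ 1.7   0.58 -1.3   2.3   1.1   0.3   1.71]
False
[-0.0015  0.0011  0.0041] 17.3667 [ 1.37  0.7  -0.99  2.24  1.74  0.26  1.1 ] [ 0.1 -0.6 -0.8]
```

View pics/c3.png

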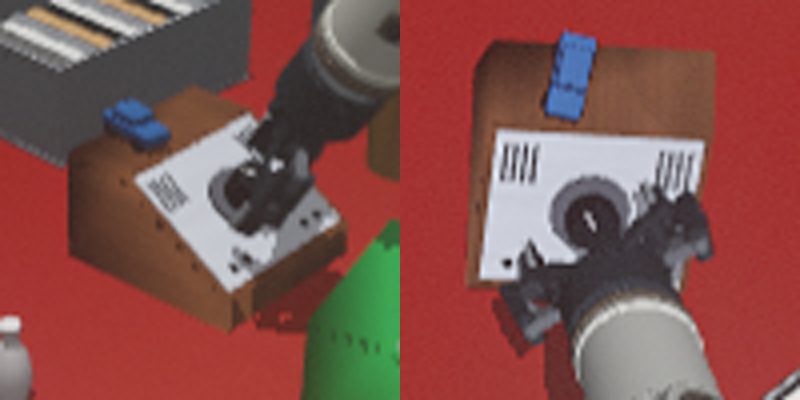

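The picture shows the open fingers on either side of the knob: tips near (525,248) and (655,192), knob at (590,215). I'll grip and turn it with joint 7.

Run:
```python
from h import *
manip.close_gripper(45); print('w',manip.get_grip_width(),manip.get_gripper_force(),np.round(manip.get_wrist_force(),1))
j0=np.array(manip.get_joint_positions())
for s in np.arange(.15,1.26,.1):
    j=j0.copy(); j[6]-=s; manip.movej(j)
    print(round(s,2),'Tz',round(float(np.array(manip.get_torque())@FA[:,2]),3),'F',np.round(manip.get_wrist_force(),1),round(manip.get_t(),2))
```

```text
w 0.4068671315712392 43.87143909931183 [-3.7 -3.3  8.6]
0.15 Tz -0.024 F [-1.6 -0.2  1.9] 18.25
0.25 Tz -0.028 F [-2.6  0.4  3.4] 18.5
0.35 Tz -0.009 F [-3.2 -0.8  4.6] 18.75
0.45 Tz -0.037 F [-3.4 -0.1  4.4] 19.0
0.55 Tz -0.035 F [-2.2  0.4  5.6] 19.25
0.65 Tz 0.04 F [-3.2 -1.2  4.9] 19.5
0.75 Tz -0.053 F [-4.1 -0.9  5.3] 19.75
0.85 Tz -0.07 F [-3.2 -0.9  5.6] 20.0
0.95 Tz -0.091 F [-3.2 -0.5  5.5] 20.25
1.05 Tz -0.06 F [-3.4 -0.2  4.6] 20.5
1.15 Tz -0.01 F [-3.9 -0.9  5.4] 20.75
1.25 Tz 0.004 F [-3.9  0.1  5.2] 21.0
```

Run:
```python
from h import *
j0=np.array(manip.get_joint_positions())
for s in (.1,.2):
    j=j0.copy(); j[6]-=s; manip.movej(j)
    print(round(s,2),'Tz',round(float(np.array(manip.get_torque())@FA[:,2]),3),'F',np.round(manip.get_wrist_force(),1),round(manip.get_t(),2))
manip.release()
q=(np.array(manip.get_eef_pos())-CA)@FA
manip.movel(CA+FA@(q+[0,0,.09]),vel=.12)
manip.movel(np.array(manip.get_eef_pos())+[-.04,0,.1],vel=.2) if 0 else None
print(manip.get_t(),np.round(manip.get_joint_positions(),2))
p,d,m=cam('top');p2,_,_=cam('side')
a=np.load('top0.npz')['p'];b=np.load('side0.npz')['p']
f=lambda i,r,c:cv2.resize(i[r:r+50,c:c+50],(390,290),interpolation=2)
cv2.imwrite('pics/c4.png',np.vstack([np.hstack([f(a,175,337),f(p,175,337)]),np.hstack([f(b,155,297),f(p2,155,297)])]))
```

```text
0.1 Tz 0.017 F [-3.5 -0.   6. ] 21.25
0.2 Tz -0.017 F [-1.8 -0.   3.9] 21.5
22.95 [ 1.71  0.59 -1.31  2.3   1.14  0.32  0.24]
```

View pics/c4.png

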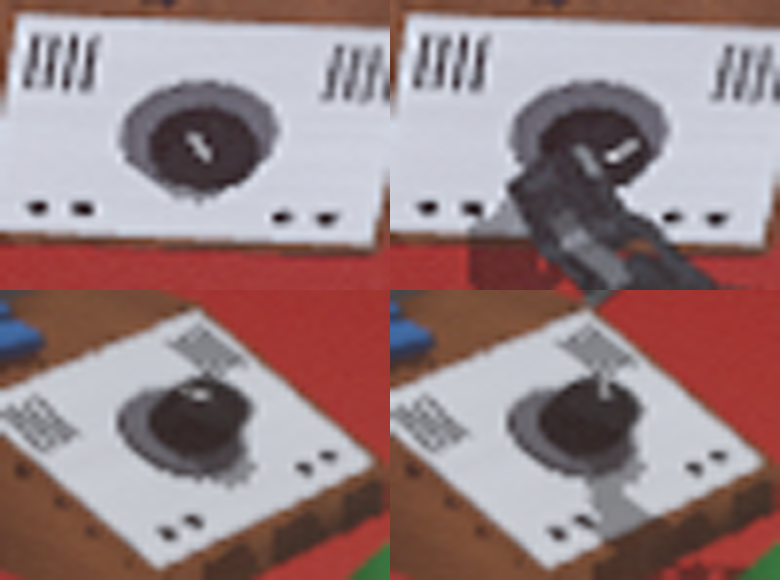

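The pointer at top right turned from up-left to up-right, about 65°, so the knob is around 1.1 to 1.5 rad. The torque peak has been passed. I'll regrip once for a short extra turn to get margin.

Run:
```python
from h import *
e=np.array(manip.get_eef_pos());q=(e-CA)@FA
manip.movel(CA+FA@np.array([-.002,.001,.004]),vel=.12,f_stop=12)
manip.close_gripper(60); print('w',manip.get_grip_width())
j0=np.array(manip.get_joint_positions())
for s in (.1,.2,.3,.4):
    j=j0.copy(); j[6]-=s; manip.movej(j); T=round(float(np.array(manip.get_torque())@FA[:,2]),3)
    print(s,'Tz',T,round(manip.get_t(),2))
    if abs(T)>.15: break
manip.release()
manip.movel(CA+FA@np.array([-.002,.001,.095]),vel=.12)
manip.move_to([.5,-.15,.36],[np.pi,0,np.pi-.6]); manip.hold(.2)
print(manip.get_t())
p,d,m=cam('top');p2,_,_=cam('side')
P=cloud(d,m)
for H,w,l in((HT,.05,.076),(HC,.03,.056)):
    Q=(P-CP)@FP-H;k=(abs(Q[...,1])<w)&(Q[...,0]<-.01)&(Q[...,0]>-l)&(Q[...,2]<.08)
    x=Q[k];print('lid fit',np.polyfit(x[:,0],x[:,2],1).round(4),k.sum())
f=lambda i,r,c:cv2.resize(i[r:r+50,c:c+50],(390,290),interpolation=2)
cv2.imwrite('pics/c5.png',np.vstack([np.hstack([f(p,175,337),f(p2,155,297)]),cv2.resize(p[110:260,120:420],(780,300))]))
```

```text
w 0.4033070235140532
0.1 Tz -0.005 24.73
0.2 Tz -0.038 24.98
0.3 Tz -0.025 25.23
0.4 Tz -0.016 25.48
28.175
lid fit [-0.0307  0.0125] 766
lid fit [-0.0303  0.0125] 326
```

View pics/c5.png

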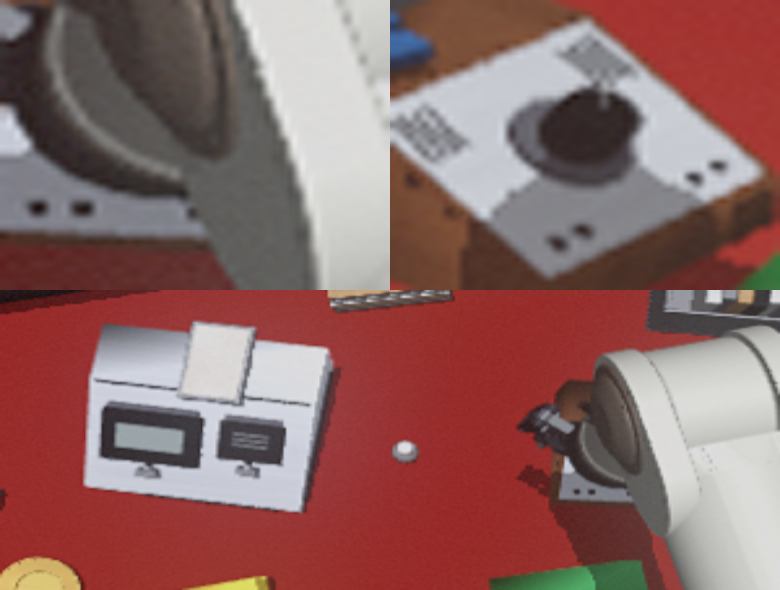

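The lids still look shut. In the side view the pointer at (603,95) looks unchanged from before the regrip. I'll clear the arm and measure the pointer angle by casting its pixels onto the knob-top plane.

Run:
```python
from h import *
manip.movel([.5,.0,.36],vel=.3); print(manip.get_t())
c0=CA+FA@np.array([-.002,.001,.034])
def ang(p,m,tag):
    h,w=p.shape[:2];n=FA[:,2];T=np.array(m['world_from_camera'])
    u1=cloud(np.ones((h,w)),m)-T[:3,3]
    t=((c0-T[:3,3])@n)/(u1@n); X=(T[:3,3]+u1*t[...,None]-c0)@FA
    g=p.min(2).astype(float); k=(np.hypot(X[...,0],X[...,1])<.0135)
    wt=np.where(k,np.clip(g-90,0,None),0); x=X[...,0];y=X[...,1]
    s=wt.sum(); cx,cy=(wt*x).sum()/s,(wt*y).sum()/s
    a=.5*np.arctan2(2*(wt*(x-cx)*(y-cy)).sum(),(wt*(x-cx)**2).sum()-(wt*(y-cy)**2).sum())
    print(tag,'clockwise angle from upslope (mod pi)',round(-a,3),'centroid',round(cx,4),round(cy,4),(wt>0).sum())
P={}
for n in('top','side'):
    m=manip.camera_model(n); ang(np.load(n+'0.npz')['p'],m,n+' before')
    p,d,_=cam(n); ang(p,m,n+' now'); P[n]=p
f=lambda i,r,c:cv2.resize(i[r:r+50,c:c+50],(390,290),interpolation=2)
cv2.imwrite('pics/c6.png',np.vstack([np.hstack([f(P['top'],175,337),f(P['side'],155,297)]),cv2.resize(P['top'][110:260,120:420],(780,300))]))
```

```text
28.925
top before clockwise angle from upslope (mod pi) -0.57 centroid 0.006 0.0035 7
top now clockwise angle from upslope (mod pi) 0.709 centroid 0.0041 -0.0065 6
side before clockwise angle from upslope (mod pi) 1.135 centroid 0.0082 0.0043 4
side now clockwise angle from upslope (mod pi) 0.81 centroid 0.0075 -0.0039 3
```

View pics/c6.png

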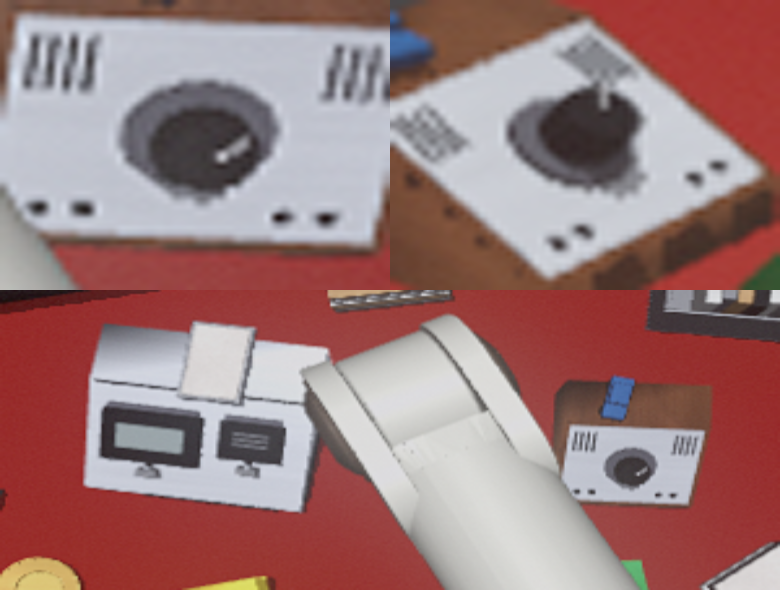

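```bash
python3 -c "
from workcell import manip
print(manip.hand_in(),manip.get_t())"
```

```text
the job is handed in; nothing more can be done
the job is handed in; nothing more can be done
```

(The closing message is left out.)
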